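# Set the microscope camera on the calibration light box, tab to the mark

### The job

Lift the black dust cap off the light box's port and lay it, knob up, in the blue tray. Then set the white microscope camera gently and upright into the open port, turned about its axis so that its orange tab lies over the green field, between the two white lines, and leave it sitting fully home. Do not tip or drop the camera, and leave the bottle, the computer mouse and the slide box where they are.

Things in the scene. Friction and masses are not known exactly. Their poses are not given: they have to be found in the camera images.
- lightbox: Fixed grey calibration light box, 160 x 160 mm, 45 mm high. Origin: centre of its underside; z up; x points towards the green mark. Its top has a round port, 78 mm in diameter and 5 mm deep, at the centre, with a white diffuser for a floor.
- port (a point): Centre of the port's floor, on the light box's axis, 40 mm above its underside.
- mark (a point): The mark on the light box's top: a green field 20 mm wide between two thin white lines, running outwards from 43 to 80 mm from the port's axis, along the box's +x. This point is on its middle line, 60 mm from the axis.
- camera: Loose white microscope camera, 350 g or so, standing upright on its round black flange. Origin: centre of the flange's underside; z up its axis; x towards its orange tab. Flange 72 mm in diameter, 12 mm high; above it the square white body, 56 x 56 mm with its sides along x and y, from 12 to 88 mm high (grasp it here). An orange stripe on top also runs from the centre towards the tab's side.
- tab_tip (a point): Outer end of the camera's orange tab, which sticks out of the flange: 52 mm from the camera's axis along its +x, 10 mm wide, 7.5 to 12 mm above the flange's underside (2.5 mm clear above the light box's top when the camera is seated). This point is 10 mm above the underside.
- dust_cap: Loose black round dust cap, 72 mm in diameter, 10 mm thick, lying in the port at the start. A yellow knob, 26 mm in diameter and 28 mm high, stands on it (top 38 mm above the underside). Origin: centre of its underside; z up through the knob.
- tray: Fixed blue open tray, 150 x 150 mm outside, walls 4 mm thick and 22 mm high, floor about 4 mm thick. Origin: centre of its underside; x and y along its sides.
- oil_bottle: Amber bottle, 40 mm in diameter, 85 mm high; bystander. Origin: centre of its underside.
- mouse: Black computer mouse, 104 x 62 x 34 mm; bystander. Origin: centre of its underside.
- slide_box: Green box for glass slides, 100 x 85 x 36 mm; bystander. Origin: centre of its underside.
Mind the look-alikes: they are no part of the job. What is meant by the camera is not turquoise, and is the smaller of those in its own colour. What is shaped like the dust_cap but pink is not meant.

How it is judged:
By the outcome, as a careful person would: the job done as asked, in the order asked, and still so for the second after the job is handed in, with the robot touching nothing.
It also fails if it takes over 54 s, if anything falls off the work surface, if the arm or the gripper's body presses on something with over 40 N, if the wrist force passes 120 N, or if a joint passes its speed limit or range.

### The arm

A 7-joint arm with a two-finger parallel gripper is mounted at the origin on the work surface. World frame = base frame: x ahead of the robot, y to its left, z up, the work surface at z = 0. Lengths are in m, angles in rad, forces in N, time in s.
With the tool pointing down it reaches from about 0.4 to 0.85 m from the base axis. Payload 10.4 kg.
Tool frame: the origin (TCP) lies midway between the tips of the shut fingers; the grasp point (between the pads) lies 19 mm behind it (robot.tcp_to_grasp is the distance from the TCP to the grasp point, in m); z points along the fingers, y is the line along which they close (so a half turn about z gives the same grasp; the last joint's range is limited). The gripper opens to 87 mm and grips with 3 to 60 N. Pads are 19 mm wide; open, the fingers measure 117 mm over their backs; the gripper's body (75 mm by 190 mm) begins 51 mm behind the grasp point.
Start: joints at [1.169, 0.332, -0.065, 1.46, 0.022, 1.35, -0.088], TCP at [0.231, -0.581, 0.223] pointing down, gripper open.
Joint ranges: [-2.6, 2.6], [-0.5, 2.12], [-1.47, 1.34], [0.16, 2.42], [-1.27, 4.41], [0.06, 2.06], [-2.6, 2.6]. Speed limits (rad/s): [2.22, 2.22, 2.79, 2.79, 3.14, 3.14, 3.14].

### API

Orientations are given as a rotation vector (axis times angle).
In Python, from station import robot gives the robot as it stands.
- The arm moves only by the tool play_rows, never from a script. Its argument "steps" is a list of rows, each an object with "linear": the shift along the tool's x, y, z normalised to -1 to 1, where 1 is 0.8 m, a list of three; "twist": the turn, a rotation vector about the tool's x, y, z normalised to -1 to 1, where 1 is pi/2 rad, a list of three. In form: [{"linear": [dx, dy, dz], "twist": [wx, wy, wz]}, ...]. A call has 1 to 8 rows; each row shifts and turns the commanded pose from where the row before left it, along the tool's axes as they then stand; what a row does not reach is not made up. A row lasts 1/8 s, in which the tool goes at most 62.5 mm and 10.7 degrees, less where a joint would pass 70% of its speed; a pose out of reach is approached as far as the arm can. A call with a number of a shift or a turn outside -1 to 1 is refused whole. A call with a gripper value outside its range is refused whole. "hand" is the opening, from 0 (shut) to 1 (fully open), set as the call begins (left out, the last holds). The fingers move at their own pace and stop on an object; "squeeze" is the grip in N (left out, the last holds). Time passes only in rows, so rows that do not move let the fingers close. It gives the time, the measured TCP pose, the force, the opening and the grip force at its end, in the units of the state.
- robot.get_state(): the state, without advancing time (a new reading comes with each control period).
- robot.get_image(name): name is "side" or "top"; returns (picture, depth): 384x512x3 uint8, blue, green, red; 384x512 float32, m along the optical axis (not along the pixel's ray), 0 where there is no reading.
- robot.calibration(name): a dict with "vertical_fov" (degrees; the focal length in pixels is half the picture's height over the tangent of half this angle, whatever the lens; pixels are square), "cx", "cy" (the principal point, pixels), "dist" ([k1, k2, p1, p2, k3] as OpenCV has them; the pictures are not rectified), "view" (4x4, takes a point from world to camera coordinates). Camera axes: x right, y down, z forward; pixel columns grow to the right and rows downward; lengths in m; the calibration is good to about 2 mm. A picture is of the moment at which its call begins. calibration takes no time and is no camera call.
- robot.job_done(): hands the job in; it is judged then, once.
The state is a dict: "time": time; "joint_positions": joint angles; "joint_vel": joint speeds; "tau": joint torques, N m; "position": TCP position; "tool_rot": TCP orientation; "ft_force": force on the tool from outside, world axes, zero at the start; "torque": the same for the moment, N m; "opening": opening from 0.0 (shut) to 1.0 (fully open); "finger_force": force on a finger pad.
Only numpy, scipy, OpenCV 4.12 (cv2) and the standard library are available. Lean on these libraries where they do the work, as an engineer would, in place of code of your own. Each camera call takes 0.05 s, during which the arm holds its last target. There are 200 camera calls.

## Working session

There is one attempt and no reset: what is moved stays moved. The work goes in short steps, Python scripts to look and compute and a tool call to move; the robot and the scene stay as the last step left them, time stands still between calls to the robot, and variables do not carry over. Pictures are saved under pics/ and viewed, at most 10 in all, crops included, and the job is handed in when it is done.

Besides the shell and the picture viewer there is one more tool, called after ">>>" in YAML: its name, and indented under it one key for each argument. play_rows: Moves the arm, as the interface text tells. Scaled input: -1 to 1 covers 0.8 m each way for a shift and pi/2 rad each way for a turn. Its arguments: {"type":"object","properties":{"steps":{"type":"array"},"hand":{"type":"number"},"squeeze":{"type":"number"}},"required":["steps"]}

```bash
mkdir -p pics
cat > h.py <<'E'
import numpy as np,cv2
from station import robot
from scipy.spatial.transform import Rotation as R
def K(n):
    c=robot.calibration(n);f=192/np.tan(np.radians(c["vertical_fov"])/2)
    return np.array([[f,0,c["cx"]],[0,f,c["cy"]],[0,0,1]]),np.array(c["dist"],float),np.array(c["view"])
def ray(n,uv):
    k,d,V=K(n);p=cv2.undistortPoints(np.array(uv,float).reshape(-1,1,2),k,d).reshape(-1,2)
    r=np.c_[p,np.ones(len(p))]@V[:3,:3]; return -V[:3,:3].T@V[:3,3],r
def atz(n,uv,z):
    o,r=ray(n,uv);return o+r*((z-o[2])/r[:,2])[:,None]
def proj(n,P):
    k,d,V=K(n);return cv2.projectPoints(np.array(P,float).reshape(-1,1,3),cv2.Rodrigues(V[:3,:3])[0],V[:3,3],k,d)[0].reshape(-1,2)
def cloud(n,dep):
    v,u=np.mgrid[:384,:512];o,r=ray(n,np.c_[u.ravel(),v.ravel()]);return (o+r*dep.reshape(-1,1)).reshape(384,512,3)
def tri(a,b):
    (o1,r1),(o2,r2)=ray("top",[a]),ray("side",[b]);r1=r1[0];r2=r2[0]
    s=np.linalg.lstsq(np.c_[r1,-r2],o2-o1,rcond=None)[0];p=o1+s[0]*r1;q=o2+s[1]*r2
    return (p+q)/2,np.linalg.norm(p-q)
E
python3 - <<'E'
from h import *
for n in("top","side"):
    im,d=robot.get_image(n);np.savez(f"/tmp/{n}0.npz",im=im,d=d);cv2.imwrite(f"pics/{n}0.png",cv2.resize(im,(800,600),interpolation=cv2.INTER_CUBIC))
    k,_,V=K(n);print(n,k[0,0],-V[:3,:3].T@V[:3,3],V[2,:3])
print(robot.get_state(),robot.tcp_to_grasp)
E
```

```text
top 433.6907319741815 [0.42344556 0.00230564 1.52136757] [ 0.05951092 -0.00301839 -0.99822309]
side 398.4113077880712 [0.3476588  0.84914668 0.94955606] [ 0.13587656 -0.6769488  -0.72337948]
{'time': 0.1, 'joint_positions': array([ 1.16938086,  0.33278252, -0.06470331,  1.46085198,  0.02160482,
        1.34992368, -0.08850984]), 'joint_vel': array([-8.68452869e-04, -2.67331258e-04,  5.57842588e-04, -1.03654321e-03,
       -7.04516922e-04, -4.18128967e-04,  5.32649534e-05]), 'tau': array([ 1.55733109e-03, -6.24542856e+01,  2.49670947e-02, -3.90714884e+01,
       -6.13512495e-02,  3.65955848e-02,  9.13859435e-05]), 'position': array([ 0.2310037 , -0.58036359,  0.22185241]), 'tool_rot': array([-3.08419231e+00, -5.91278869e-01,  4.71356019e-04]), 'ft_force': array([ 0.34294085, -0.27855316,  0.41066335]), 'torque': array([0.02926204, 0.00893803, 0.0471664 ]), 'finger_force': 0.0, 'opening': 1.0043058772122144} 0.0187
```

View pics/top0.png

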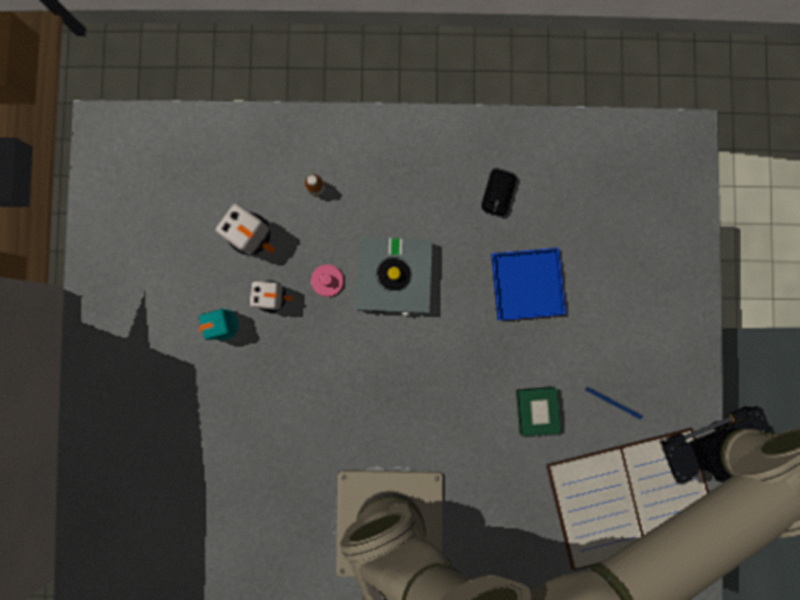

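View pics/side0.png

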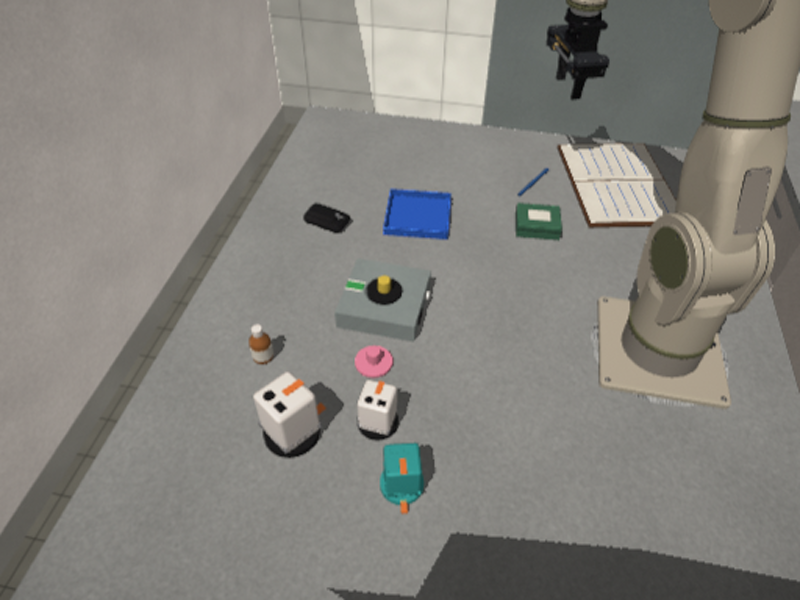

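The top view shows the cap in the light box at (394,273), with the green mark at (396,246) and the tray at (529,285). The small white camera is at (266,295) with its tab to the right. In the side view the camera is at (378,405) and the cap knob at (384,285). I'll enlarge these areas to measure them.

Run:
```python
from h import *
T=np.load("/tmp/top0.npz");S=np.load("/tmp/side0.npz")
# top crop x 150..290,y 140..215 scale 5.7 ; side crop x 215..275 , y160..280
def crop(I,x,y,w,h,s):
    return cv2.resize(I[y:y+h,x:x+w],None,fx=s,fy=s,interpolation=cv2.INTER_CUBIC)
a=crop(T["im"],155,145,130,62,6); b=crop(S["im"],205,160,80,120,5)
cv2.imwrite("pics/c_top.png",a);cv2.imwrite("pics/c_side.png",b)
for n,D in(("top",T),("side",S)):
    C=cloud(n,D["d"]);im=D["im"].astype(int);hsv=cv2.cvtColor(D["im"],cv2.COLOR_BGR2HSV)
    def rep(name,m):
        P=C[m];v,u=np.nonzero(m);print(n,name,m.sum(),"px",u.mean().round(1),v.mean().round(1),"med",np.median(P,0).round(4),"zpct",np.percentile(P[:,2],[10,90]).round(4))
    ok=D["d"]>0
    H,Sa,Va=hsv[...,0],hsv[...,1],hsv[...,2]
    rep("knob",ok&(H>18)&(H<35)&(Sa>180)&(Va>100)&(C[...,0]>.3)&(abs(C[...,1])<.2))
    rep("green",ok&(H>50)&(H<75)&(Sa>150)&(Va>90)&(C[...,0]>.4)&(abs(C[...,1])<.2))
    rep("blue",ok&(H>105)&(H<130)&(Sa>180)&(C[...,0]>.3))
    near=ok&(abs(C[...,0]-.54)<.06)&(C[...,1]>.2)&(C[...,1]<.42)
    rep("camtop",near&(C[...,2]>.075)&(C[...,2]<.1)&(H<180))
    rep("orange",near&(H<14)&(Sa>170)&(Va>80))
    rep("boxtop",ok&(abs(C[...,2]-.045)<.006)&(abs(C[...,1])<.13)&(abs(C[...,0]-.56)<.12))
```

```text
top knob 47 px 251.4 174.3 med [5.481e-01 2.000e-04 7.820e-02] zpct [0.0738 0.0823]
top green 40 px 252.5 157.5 med [ 0.6079 -0.0041  0.0455] zpct [0.0414 0.0498]
top blue 1834 px 337.8 181.6 med [ 0.5314 -0.3056  0.0046] zpct [-0.0001  0.0145]
top camtop 242 px 168.1 185.8 med [0.5035 0.2748 0.0874] zpct [0.0824 0.0919]
top orange 14 px 174.0 188.6 med [0.4963 0.257  0.0859] zpct [0.081  0.0903]
top boxtop 1892 px 251.7 175.2 med [ 0.5474 -0.0025  0.0452] zpct [0.0413 0.0491]<stdin>:11: RuntimeWarning: Mean of empty slice.
  ret = ret.dtype.type(ret / rcount)
  return _methods._mean(a, axis=axis, dtype=dtype,
  ret = um.true_divide(
Traceback (most recent call last):
IndexError: index -1 is out of bounds for axis 0 with size 0
```

View pics/c_top.png

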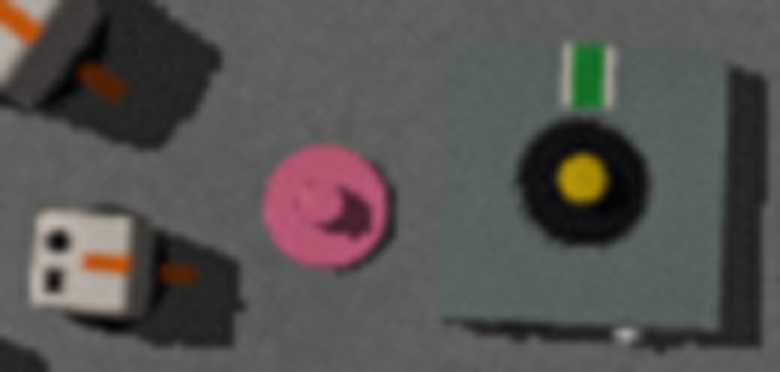

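View pics/c_side.png

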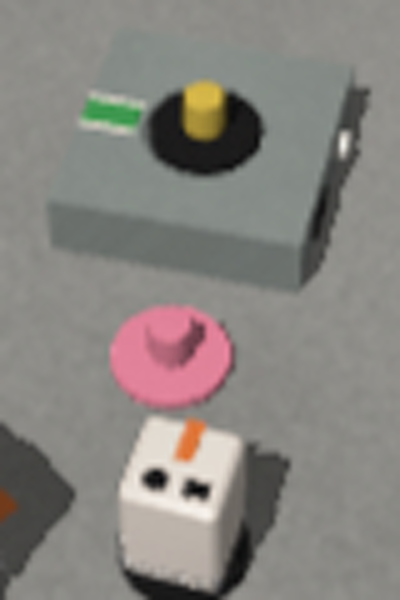

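The top crop shows the camera's top face with corners near (37,210), (132,213), (126,313) and (32,303). Its stripe runs (84,262) to (130,265), the tab tip is at (195,274), the knob at (583,179) and the green field at (588,75). The side crop shows the knob top at (205,88), the green field at (112,112), and the camera's top corners at (148,422), (243,435), (212,520) and (121,497).

Run:
```python
from h import *
def t(p): p=np.array(p,float);return (p+.5)/6-.5+[155,145]
def s(p): p=np.array(p,float);return (p+.5)/5-.5+[205,160]
f=lambda a:np.array2string(np.asarray(a),precision=4,suppress_small=True)
for nm,a,b in [("knobtop",(582,178),(205,90)),("green",(589,75),(112,112)),("camtopA",(37,210),(121,497)),("camB",(132,213),(148,422)),("camC",(126,313),(243,435)),("camD",(32,303),(212,520)),("stripe0",(84,262),(180,459)),("stripe1",(130,265),(195,421)),
 ("boxTL",(443,40),(52,205)),("boxTR",(728,58),(117,30)),("boxBR",(718,328),(352,70)),("boxBL",(442,320),(303,243))]:
    z=.045 if nm[0] in"gb" else .088 if nm[0] in "cs" else .078
    print(nm,*[f(x) for x in tri(t(a),s(b))],"top@z",f(atz("top",[t(a)],z)[0]),"side@z",f(atz("side",[s(b)],z)[0]))
print("tabtip",f(atz("top",[t((196,275))],.01)))
T=np.load("/tmp/top0.npz");print("capdisc centre top@.05",f(atz("top",[t((583,182))],.05)))
S=np.load("/tmp/side0.npz");print("side",f(atz("side",[s((205,130))],.05)))
# tray outer corners top 800x600 pix
for c in[(492,254),(559,249),(567,315),(499,321)]:
    print("tray",f(atz("top",[(np.array(c)+.5)*.64-.5],.022)[0]))
for c in[(388,190),(452,192),(449,238),(384,234)]:
    print("trayS",f(atz("side",[(np.array(c)+.5)*.64-.5],.022)[0]))
for nm in("bottle",): print(f(atz("top",[(np.array((314,180))+.5)*.64-.5],.085)))
```

```text
knobtop [ 0.5474 -0.0016  0.0806] 0.0002 top@z [ 0.5475 -0.0016  0.078 ] side@z [ 0.5481 -0.0042  0.078 ]
green [ 0.6093 -0.0049  0.0447] 0.0002 top@z [ 0.6094 -0.0049  0.045 ] side@z [ 0.6092 -0.0046  0.045 ]
camtopA [0.5245 0.3001 0.0847] 0.0015 top@z [0.525  0.2996 0.088 ] side@z [0.5231 0.3022 0.088 ]
camB [0.5235 0.2481 0.0795] 0.0022 top@z [0.524  0.2469 0.088 ] side@z [0.5207 0.2539 0.088 ]
camC [0.4696 0.2495 0.0851] 0.0017 top@z [0.4687 0.2489 0.088 ] side@z [0.47   0.2516 0.088 ]
camD [0.4746 0.3023 0.0824] 0.0018 top@z [0.4735 0.301  0.088 ] side@z [0.4746 0.3059 0.088 ]
stripe0 [0.4977 0.273  0.0879] 0.0024 top@z [0.4965 0.2728 0.088 ] side@z [0.4989 0.2732 0.088 ]
stripe1 [0.496  0.2475 0.0872] 0.0015 top@z [0.4952 0.2473 0.088 ] side@z [0.4966 0.2481 0.088 ]
boxTL [0.6271 0.0785 0.0432] 0.0032 top@z [0.6284 0.0787 0.045 ] side@z [0.6249 0.08   0.045 ]
boxTR [ 0.6236 -0.084   0.0405] 0.0056 top@z [ 0.6202 -0.0842  0.045 ] side@z [ 0.625  -0.0792  0.045 ]
boxBR [ 0.4666 -0.0802  0.0395] 0.0008 top@z [ 0.466 -0.08   0.045] side@z [ 0.4663 -0.0746  0.045 ]
boxBL [0.4692 0.0768 0.0438] 0.0015 top@z [0.4685 0.0767 0.045 ] side@z [0.4698 0.0779 0.045 ]
tabtip [[0.4938 0.222  0.01  ]]
capdisc centre top@.05 [[ 0.5477 -0.0023  0.05  ]]
side [[0.5467 0.0032 0.05  ]]
tray [ 0.5967 -0.2209  0.022 ]
tray [ 0.6101 -0.371   0.022 ]
tray [ 0.463  -0.3886  0.022 ]
tray [ 0.4478 -0.237   0.022 ]
trayS [ 0.6184 -0.3586  0.022 ]
trayS [ 0.4638 -0.384   0.022 ]
trayS [ 0.4457 -0.214   0.022 ]
trayS [ 0.5919 -0.1963  0.022 ]
[[0.7441 0.1715 0.085 ]]
```

>>> play_rows:
  steps:
    - {"linear": [0, 0, 0], "twist": [0, 0, 0.08]}
    - {"linear": [0, 0, 0], "twist": [0, 0, 0.08]}
    - {"linear": [0, 0, 0], "twist": [0, 0, 0.08]}
    - {"linear": [0.033, -0.06, 0], "twist": [0, 0, 0]}
    - {"linear": [0.033, -0.06, 0], "twist": [0, 0, 0]}
    - {"linear": [0.033, -0.06, 0], "twist": [0, 0, 0]}
    - {"linear": [0.033, -0.06, 0], "twist": [0, 0, 0]}
    - {"linear": [0.033, -0.06, 0], "twist": [0, 0, 0]}
  hand: 1

```text
time: 1.1
position: [0.3632, -0.3387, 0.2224]
tool_rot: [3.142, 0.003, -0.0]
ft_force: [0.8, 0.1, -0.3]
opening: 1.002
finger_force: 0.0
```

```bash
cat >> h.py <<'E'
def to(p,yaw=None):
    "remaining shift (tool axes, /0.8) and turn (/(pi/2)) to a tool-down pose with tool x at yaw"
    s=robot.get_state();M=R.from_rotvec(s["tool_rot"])
    a=np.arctan2(M.as_matrix()[1,0],M.as_matrix()[0,0])
    if yaw is None:yaw=a
    G=R.from_matrix([[np.cos(yaw),np.sin(yaw),0],[np.sin(yaw),-np.cos(yaw),0],[0,0,-1]])
    print("t",s["time"],"pos",s["position"].round(4),"a",a.round(4),"open",round(s["opening"],3),"F",s["ft_force"].round(2),"ff",round(s["finger_force"],2))
    print("lin",(M.inv().apply(np.array(p)-s["position"])/.8).round(4),"lin after turn",(G.inv().apply(np.array(p)-s["position"])/.8).round(4),"twist",((M.inv()*G).as_rotvec()/(np.pi/2)).round(4))
E
python3 - <<'E'
from h import *
to([.5475,-.0015,.12],0)
T=np.load("/tmp/top0.npz");S=np.load("/tmp/side0.npz")
for n,D in(("top",T),("side",S)):
    C=cloud(n,D["d"]);ok=(D["d"]>0)&(C[...,2]>.08)&(C[...,1]>.15)&(C[...,1]<.6)&(C[...,0]<.8)&(C[...,0]>.35)
    m,l,st,_=cv2.connectedComponentsWithStats(ok.astype(np.uint8))
    for i in range(1,m):
        P=C[l==i]
        if len(P)>15:print(n,len(P),np.percentile(P,[1,50,99],axis=0).round(3).tolist())
E
```

```text
t 1.1 pos [ 0.3632 -0.3387  0.2224] a 0.0019 open 1.002 F [ 0.82  0.14 -0.32] ff 0.0
lin [ 0.2311 -0.421   0.1279] lin after turn [ 0.2303 -0.4214  0.128 ] twist [0.     0.0001 0.0012]
top 25 [[0.737, 0.168, 0.08], [0.747, 0.177, 0.085], [0.755, 0.185, 0.09]]
top 568 [[0.591, 0.28, 0.083], [0.636, 0.322, 0.118], [0.682, 0.368, 0.126]]
top 278 [[0.471, 0.246, 0.08], [0.497, 0.274, 0.087], [0.524, 0.302, 0.096]]
top 259 [[0.403, 0.35, 0.08], [0.433, 0.379, 0.088], [0.463, 0.406, 0.095]]
side 36 [[0.737, 0.166, 0.081], [0.746, 0.178, 0.083], [0.756, 0.187, 0.087]]
side 1007 [[0.592, 0.285, 0.081], [0.633, 0.336, 0.117], [0.682, 0.373, 0.122]]
side 398 [[0.47, 0.248, 0.08], [0.497, 0.277, 0.087], [0.525, 0.303, 0.091]]
side 495 [[0.403, 0.352, 0.081], [0.433, 0.383, 0.087], [0.464, 0.411, 0.091]]
```

>>> play_rows:
  steps:
    - {"linear": [0.033, -0.06, 0], "twist": [0, 0, 0]}
    - {"linear": [0.033, -0.06, 0], "twist": [0, 0, 0]}
    - {"linear": [0.033, -0.06, 0], "twist": [0, 0, 0]}
    - {"linear": [0.033, -0.06, 0], "twist": [0, 0, 0]}
    - {"linear": [0.033, -0.06, 0], "twist": [0, 0, 0]}
    - {"linear": [0.033, -0.06, 0], "twist": [0, 0, 0]}
    - {"linear": [0.032, -0.06, 0], "twist": [0, 0, 0]}
    - {"linear": [0, 0, 0.06], "twist": [0, 0, 0]}

```text
time: 2.1
position: [0.5492, 0.0012, 0.1766]
tool_rot: [-3.139, -0.013, -0.01]
ft_force: [0.2, -0.9, -1.6]
opening: 0.995
finger_force: 0.0
```

Run:
```python
from h import *
to([.5475,-.0015,.053],0)
im,d=robot.get_image("side");x,y=195,130
cv2.imwrite("pics/cap1.png",cv2.resize(im[y:y+110,x:x+110],None,fx=5,fy=5,interpolation=cv2.INTER_CUBIC))
```

```text
t 2.1 pos [0.5492 0.0012 0.1766] a 0.0085 open 0.995 F [ 0.17 -0.89 -1.57] ff 0.0
lin [-0.0032  0.0037  0.1545] lin after turn [-0.0021  0.0034  0.1545] twist [-0.0014 -0.0042  0.0054]
```

View pics/cap1.png

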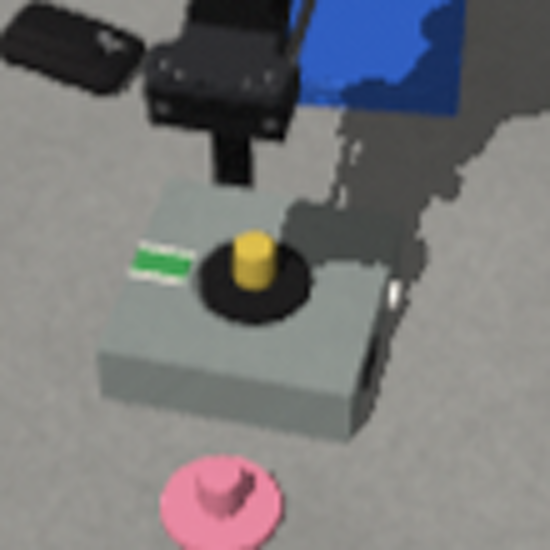

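The gripper is above the knob, with the knob at crop (254,260), and the cap is still in the port. I'm descending.

>>> play_rows:
  steps:
    - {"linear": [-0.001, 0.002, 0.05], "twist": [0, 0, 0]}
    - {"linear": [0, 0, 0.05], "twist": [0, 0, 0]}
    - {"linear": [0, 0, 0.03], "twist": [0, 0, 0]}
    - {"linear": [0, 0, 0], "twist": [0, 0, 0]}
    - {"linear": [0, 0, 0], "twist": [0, 0, 0]}

```text
time: 2.78
position: [0.5459, -0.0061, 0.0719]
tool_rot: [3.141, 0.002, 0.002]
ft_force: [0.1, 0.2, 0.7]
opening: 0.999
finger_force: 0.0
```

Run:
```python
from h import *
to([.5475,-.0015,.053],0)
```

```text
t 2.775 pos [ 0.5459 -0.0061  0.0719] a 0.0013 open 0.999 F [0.1  0.21 0.73] ff 0.0
lin [ 0.0019 -0.0057  0.0236] lin after turn [ 0.002  -0.0057  0.0236] twist [ 0.0002 -0.0008  0.0008]
```

>>> play_rows:
  steps:
    - {"linear": [0.002, -0.0057, 0.013], "twist": [0, 0, 0]}
    - {"linear": [0, 0, 0.01], "twist": [0, 0, 0]}
    - {"linear": [0, 0, 0], "twist": [0, 0, 0]}
    - {"linear": [0, 0, 0], "twist": [0, 0, 0]}

```text
time: 3.28
position: [0.547, -0.0012, 0.0522]
tool_rot: [3.142, 0.003, 0.0]
ft_force: [-0.7, 0.3, -0.1]
opening: 0.998
finger_force: 0.0
```

>>> play_rows:
  steps:
    - {"linear": [0, 0, 0], "twist": [0, 0, 0]}
    - {"linear": [0, 0, 0], "twist": [0, 0, 0]}
    - {"linear": [0, 0, 0], "twist": [0, 0, 0]}
    - {"linear": [0, 0, 0], "twist": [0, 0, 0]}
    - {"linear": [0, 0, 0], "twist": [0, 0, 0]}
    - {"linear": [0, 0, 0], "twist": [0, 0, 0]}
  hand: 0
  squeeze: 20

```text
time: 4.03
position: [0.5469, -0.0012, 0.0522]
tool_rot: [3.141, 0.003, 0.0]
ft_force: [-0.1, -0.0, -0.6]
opening: 0.403
finger_force: 0.0
```

Run:
```python
from h import *
to([.5475,-.0015,.16],0)
```

```text
t 4.025 pos [ 0.5469 -0.0012  0.0522] a 0.0019 open 0.403 F [-0.05 -0.01 -0.61] ff 0.0
lin [ 0.0007  0.0004 -0.1348] lin after turn [ 0.0007  0.0004 -0.1348] twist [ 0.0001 -0.      0.0012]
```

>>> play_rows:
  steps:
    - {"linear": [0, 0, 0], "twist": [0, 0, 0]}
    - {"linear": [0, 0, 0], "twist": [0, 0, 0]}
    - {"linear": [0, 0, 0], "twist": [0, 0, 0]}
    - {"linear": [0, 0, 0], "twist": [0, 0, 0]}

```text
time: 4.53
position: [0.5469, -0.0012, 0.0521]
tool_rot: [3.141, 0.003, 0.0]
ft_force: [0.6, 0.4, -0.3]
opening: 0.291
finger_force: 20.0
```

>>> play_rows:
  steps:
    - {"linear": [0, 0, -0.03], "twist": [0, 0, 0]}
    - {"linear": [0, 0, -0.05], "twist": [0, 0, 0]}
    - {"linear": [0, 0, -0.03], "twist": [0, 0, 0]}
    - {"linear": [-0.004, 0.06, 0], "twist": [0, 0, 0]}
    - {"linear": [-0.004, 0.07, 0], "twist": [0, 0, 0]}
    - {"linear": [-0.004, 0.07, 0], "twist": [0, 0, 0]}
    - {"linear": [-0.004, 0.07, 0], "twist": [0, 0, 0]}
    - {"linear": [-0.004, 0.07, 0], "twist": [0, 0, 0]}

```text
time: 5.52
position: [0.5311, -0.275, 0.1402]
tool_rot: [3.141, 0.003, 0.0]
ft_force: [0.7, -0.4, 0.1]
opening: 0.294
finger_force: 20.0
```

>>> play_rows:
  steps:
    - {"linear": [0, 0.036, 0], "twist": [0, 0, 0]}
    - {"linear": [0, 0, 0], "twist": [0, 0, 0]}
    - {"linear": [0, 0, 0], "twist": [0, 0, 0]}
    - {"linear": [0, 0, 0], "twist": [0, 0, 0]}

```text
time: 6.02
position: [0.5319, -0.3005, 0.1403]
tool_rot: [-3.141, -0.006, -0.0]
ft_force: [-0.3, 0.4, 0.2]
opening: 0.292
finger_force: 20.0
```

Run:
```python
from h import *
to([.53,-.303,.017],0)
im,d=robot.get_image("side");im2,d2=robot.get_image("top")
x,y=195,70
a=cv2.resize(im[y:y+130,x:x+100],None,fx=4,fy=4,interpolation=cv2.INTER_CUBIC);x,y=235,140
b=cv2.resize(im2[y:y+80,x:x+140],(400,229),interpolation=cv2.INTER_CUBIC);b=cv2.copyMakeBorder(b,0,520-229,0,0,0)
cv2.imwrite("pics/cap2.png",np.hstack([a,b]))
```

```text
t 6.025 pos [ 0.5319 -0.3005  0.1403] a 0.0038 open 0.292 F [-0.26  0.45  0.23] ff 20.0
lin [-0.0024  0.0031  0.1541] lin after turn [-0.0024  0.0031  0.1541] twist [-0.0002 -0.0001  0.0024]
```

View pics/cap2.png

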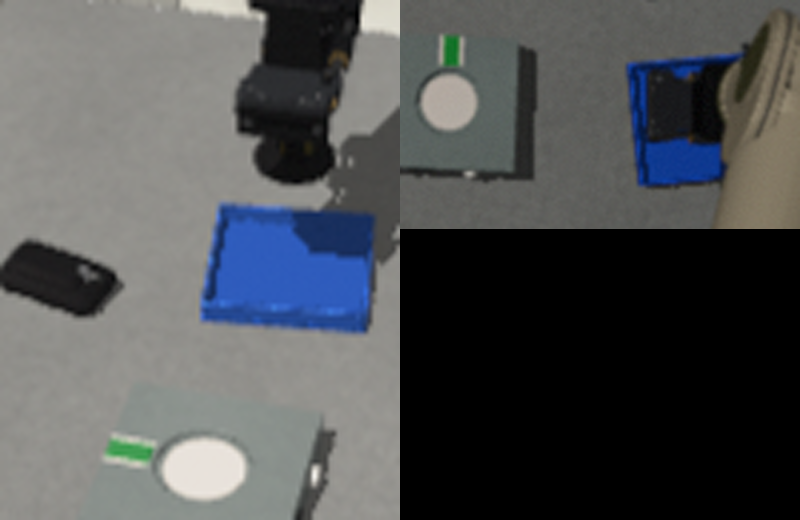

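The cap hangs level above the tray and the white port is open, at side crop (203,467) and top crop (450,101). I'll lower the cap and measure the port centre from the white disc.

>>> play_rows:
  steps:
    - {"linear": [-0.002, 0.002, 0.05], "twist": [0, 0, 0]}
    - {"linear": [0, 0, 0.05], "twist": [0, 0, 0]}
    - {"linear": [0, 0, 0.03], "twist": [0, 0, 0]}
    - {"linear": [0, 0, 0.015], "twist": [0, 0, 0]}
    - {"linear": [0, 0, 0.005], "twist": [0, 0, 0]}
    - {"linear": [0, 0, 0], "twist": [0, 0, 0]}
    - {"linear": [0, 0, 0], "twist": [0, 0, 0]}

```text
time: 7.0
position: [0.5304, -0.3039, 0.0212]
tool_rot: [3.141, 0.003, 0.002]
ft_force: [0.3, -0.4, -0.4]
opening: 0.292
finger_force: 20.0
```

Run:
```python
from h import *
to([.53,-.303,.017],0)
for n in("top","side"):
    pts=[];gr=[]
    for _ in range(3):
        im,d=robot.get_image(n);hsv=cv2.cvtColor(im,cv2.COLOR_BGR2HSV);C=cloud(n,d)
        m=(np.hypot(C[...,0]-.547,C[...,1]+.0015)<.045)&(im.min(2)>135)
        g=(hsv[...,0]>50)&(hsv[...,0]<75)&(hsv[...,1]>130)&(abs(C[...,0]-.6085)<.04)&(abs(C[...,1])<.04)
        c=max(cv2.findContours(m.astype(np.uint8),0,1)[0],key=cv2.contourArea);e=cv2.fitEllipse(c)
        pts.append(e[0]);v,u=np.nonzero(g);w=hsv[...,1][g].astype(float);gr.append((np.average(u,weights=w),np.average(v,weights=w)))
        # green axis
    P=atz(n,pts,.04).mean(0);G=atz(n,gr,.045).mean(0);X=atz(n,np.c_[u,v],.045)[:,:2];X=X-X.mean(0);ax=np.linalg.svd(X)[2][0]
    print(n,"port",P.round(4),e[1],"green",G.round(4),len(u),"ang",np.arctan2(G[1]-P[1],G[0]-P[0]).round(4),"axis",(np.arctan(ax[1]/ax[0])).round(3))
```

```text
t 7.0 pos [ 0.5304 -0.3039  0.0212] a 0.0018 open 0.292 F [ 0.27 -0.4  -0.44] ff 20.0
lin [-0.0006 -0.0012  0.0053] lin after turn [-0.0005 -0.0012  0.0053] twist [ 0.0006 -0.0009  0.0011]
top port [ 0.5472 -0.0025  0.04  ] (18.08026695251465, 18.295307159423828) green [ 0.608  -0.0042  0.045 ] 40 ang -0.0272 axis 0.013
side port [ 5.434e-01 -5.000e-04  4.000e-02] (18.424150466918945, 24.749942779541016) green [ 0.6078 -0.0032  0.045 ] 28 ang -0.0423 axis -0.006
```

>>> play_rows:
  steps:
    - {"linear": [0, 0, 0.003], "twist": [0, 0, 0]}
    - {"linear": [0, 0, 0.002], "twist": [0, 0, 0]}
    - {"linear": [0, 0, 0.001], "twist": [0, 0, 0]}
    - {"linear": [0, 0, 0], "twist": [0, 0, 0]}
    - {"linear": [0, 0, 0], "twist": [0, 0, 0]}

```text
time: 7.92
position: [0.5298, -0.3036, 0.0161]
tool_rot: [3.141, 0.003, -0.0]
ft_force: [-4.1, 2.4, 9.1]
opening: 0.297
finger_force: 20.0
```

>>> play_rows:
  steps:
    - {"linear": [0, 0, 0], "twist": [0, 0, 0]}
    - {"linear": [0, 0, 0], "twist": [0, 0, 0]}
    - {"linear": [0, 0, 0], "twist": [0, 0, 0]}
    - {"linear": [0, 0, 0], "twist": [0, 0, 0]}
  hand: 0.6

```text
time: 8.43
position: [0.5298, -0.3036, 0.0152]
tool_rot: [-3.142, -0.003, 0.0]
ft_force: [0.3, -0.2, 0.2]
opening: 0.585
finger_force: 0.0
```

>>> play_rows:
  steps:
    - {"linear": [0, 0, -0.03], "twist": [0, 0, 0]}
    - {"linear": [0, 0, -0.06], "twist": [0, 0, 0]}
    - {"linear": [0, 0, -0.07], "twist": [0, 0, 0]}
    - {"linear": [0, 0, -0.07], "twist": [0, 0, 0]}
    - {"linear": [0, 0, -0.03], "twist": [0, 0, 0]}
    - {"linear": [-0.002, -0.07, 0], "twist": [0, 0, 0]}
    - {"linear": [-0.002, -0.07, 0], "twist": [0, 0, 0]}
    - {"linear": [-0.002, -0.07, 0], "twist": [0, 0, 0]}
  hand: 1

```text
time: 9.43
position: [0.5245, -0.1339, 0.2235]
tool_rot: [3.141, 0.003, 0.001]
ft_force: [1.1, -0.6, 0.5]
opening: 0.999
finger_force: 0.0
```

>>> play_rows:
  steps:
    - {"linear": [-0.004, -0.07, 0], "twist": [0, 0, 0]}
    - {"linear": [-0.004, -0.07, 0], "twist": [0, 0, 0]}
    - {"linear": [-0.004, -0.07, 0], "twist": [0, 0, 0]}
    - {"linear": [-0.004, -0.07, 0], "twist": [0, 0, 0]}
    - {"linear": [-0.004, -0.07, 0], "twist": [0, 0, 0]}
    - {"linear": [-0.004, -0.07, 0], "twist": [0, 0, 0]}
    - {"linear": [-0.004, -0.07, 0], "twist": [0, 0, 0]}
    - {"linear": [0, 0, 0], "twist": [0, 0, 0.03]}

```text
time: 10.42
position: [0.4996, 0.2617, 0.2234]
tool_rot: [-3.139, 0.06, 0.001]
ft_force: [0.1, -2.0, -0.5]
opening: 1.002
finger_force: 0.0
```

Run:
```python
from h import *
to([.4975,.2740,.12],-.057)
im,d=robot.get_image("side");im2,d2=robot.get_image("top")
x,y=215,95
a=cv2.resize(im[y:y+75,x:x+100],(400,300),interpolation=cv2.INTER_CUBIC);x,y=300,145
b=cv2.resize(im2[y:y+75,x:x+100],(400,300),interpolation=cv2.INTER_CUBIC)
x,y=205,170
c=cv2.resize(im[y:y+75,x:x+100],(400,300),interpolation=cv2.INTER_CUBIC);x,y=205,220
e=cv2.resize(im[y:y+75,x:x+100],(400,300),interpolation=cv2.INTER_CUBIC)
cv2.imwrite("pics/cap3.png",np.vstack([np.hstack([a,b]),np.hstack([c,e])]))
```

```text
t 10.425 pos [0.4996 0.2617 0.2234] a -0.0385 open 1.002 F [ 0.07 -2.03 -0.47] ff 0.0
lin [-0.0031 -0.015   0.1293] lin after turn [-0.0035 -0.0152  0.1292] twist [-0.0016  0.0006  0.0117]
```

View pics/cap3.png

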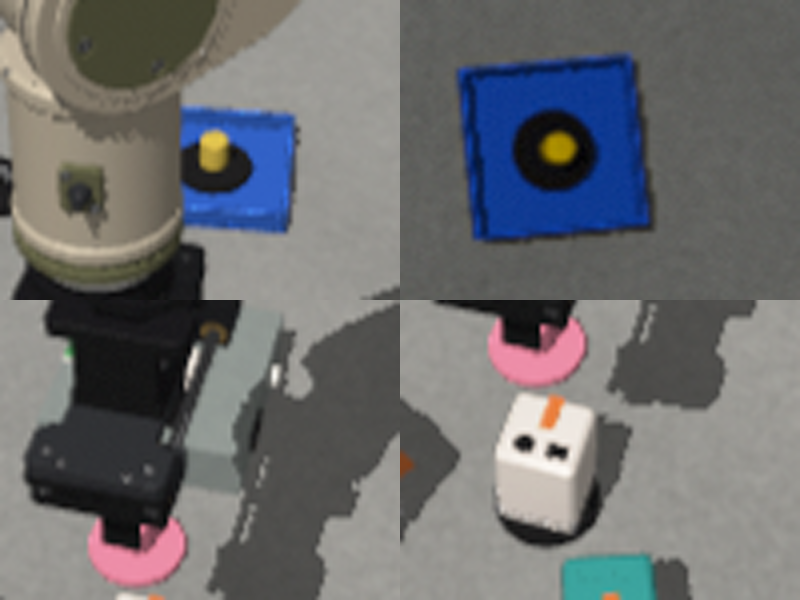

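The cap lies flat, knob up, in the middle of the tray (upper-right crop, 555,150). The camera stands untouched at lower-right crop (548,460).

>>> play_rows:
  steps:
    - {"linear": [-0.003, -0.02, 0.05], "twist": [0, 0, 0.005]}
    - {"linear": [0, 0, 0.05], "twist": [0, 0, 0]}
    - {"linear": [0, 0, 0], "twist": [0, 0, 0]}
    - {"linear": [0, 0, 0], "twist": [0, 0, 0]}
    - {"linear": [0, 0, 0], "twist": [0, 0, 0]}

```text
time: 11.15
position: [0.501, 0.2726, 0.1452]
tool_rot: [-3.139, 0.084, -0.004]
ft_force: [1.1, -0.9, 0.7]
opening: 1.003
finger_force: 0.0
```

Run:
```python
from h import *
to([.4973,.2743,.040],-.057)
```

```text
t 11.15 pos [0.501  0.2726 0.1452] a -0.0537 open 1.003 F [ 1.13 -0.95  0.68] ff 0.0
lin [-0.0051 -0.0017  0.1315] lin after turn [-0.0048 -0.0019  0.1315] twist [-0.0007 -0.0016  0.0021]
```

>>> play_rows:
  steps:
    - {"linear": [-0.005, -0.0017, 0.015], "twist": [0, -0.0015, 0.002]}
    - {"linear": [0, 0, 0.04], "twist": [0, 0, 0]}
    - {"linear": [0, 0, 0.04], "twist": [0, 0, 0]}
    - {"linear": [0, 0, 0.026], "twist": [0, 0, 0]}
    - {"linear": [0, 0, 0.01], "twist": [0, 0, 0]}
    - {"linear": [0, 0, 0], "twist": [0, 0, 0]}
    - {"linear": [0, 0, 0], "twist": [0, 0, 0]}

```text
time: 12.02
position: [0.4964, 0.2745, 0.0396]
tool_rot: [-3.14, 0.088, 0.001]
ft_force: [-0.5, 0.1, -0.4]
opening: 1.001
finger_force: 0.0
```

>>> play_rows:
  steps:
    - {"linear": [0, 0, 0], "twist": [0, 0, 0]}
    - {"linear": [0, 0, 0], "twist": [0, 0, 0]}
    - {"linear": [0, 0, 0], "twist": [0, 0, 0]}
    - {"linear": [0, 0, 0], "twist": [0, 0, 0]}
    - {"linear": [0, 0, 0], "twist": [0, 0, 0]}
    - {"linear": [0, 0, 0], "twist": [0, 0, 0]}
    - {"linear": [0, 0, 0], "twist": [0, 0, 0]}
  hand: 0
  squeeze: 25

```text
time: 12.9
position: [0.4958, 0.2742, 0.0386]
tool_rot: [-3.14, 0.088, 0.004]
ft_force: [-0.1, 1.0, 1.5]
opening: 0.643
finger_force: 25.0
```

Run:
```python
from h import *
to([.4973,.2743,.040],-.057)
print(robot.get_state()["tool_rot"])
```

```text
t 12.9 pos [0.4958 0.2742 0.0386] a -0.0562 open 0.643 F [-0.13  1.02  1.47] ff 24.95
lin [ 0.0018 -0.0003 -0.0017] lin after turn [ 0.0018 -0.0003 -0.0017] twist [-0.0001  0.0014  0.0005]
[-3.14013549  0.08827774  0.003502  ]
```

>>> play_rows:
  steps:
    - {"linear": [0, 0, -0.01], "twist": [0, 0, 0]}
    - {"linear": [0, 0, -0.03], "twist": [0, 0, 0]}
    - {"linear": [0, 0, -0.04], "twist": [0, 0, 0]}
    - {"linear": [0, 0, -0.04], "twist": [0, 0, 0]}
    - {"linear": [0, 0, -0.03], "twist": [0, 0, 0]}
    - {"linear": [0.006, 0.03, 0], "twist": [0, 0, 0]}
    - {"linear": [0.006, 0.05, 0], "twist": [0, 0, 0]}
    - {"linear": [0.006, 0.05, 0], "twist": [0, 0, 0]}

```text
time: 13.9
position: [0.5042, 0.168, 0.1584]
tool_rot: [3.14, -0.088, -0.005]
ft_force: [1.1, -0.5, -4.7]
opening: 0.641
finger_force: 25.0
```

>>> play_rows:
  steps:
    - {"linear": [0.006, 0.05, 0], "twist": [0, 0, 0]}
    - {"linear": [0.006, 0.05, 0], "twist": [0, 0, 0]}
    - {"linear": [0.006, 0.05, 0], "twist": [0, 0, 0]}
    - {"linear": [0.006, 0.05, 0], "twist": [0, 0, 0]}
    - {"linear": [0, 0.02, 0], "twist": [0, 0, 0]}
    - {"linear": [0, 0, 0], "twist": [0, 0, -0.05]}
    - {"linear": [0, 0, 0], "twist": [0, 0, -0.1]}
    - {"linear": [0, 0, 0], "twist": [0, 0, -0.1]}

```text
time: 14.9
position: [0.5135, -0.0067, 0.1584]
tool_rot: [-3.095, -0.535, 0.004]
ft_force: [-0.7, 0.6, -5.0]
opening: 0.644
finger_force: 24.9
```

>>> play_rows:
  steps:
    - {"linear": [0, 0, 0], "twist": [0, 0, -0.1]}
    - {"linear": [0, 0, 0], "twist": [0, 0, -0.1]}
    - {"linear": [0, 0, 0], "twist": [0, 0, -0.1]}
    - {"linear": [0, 0, 0], "twist": [0, 0, -0.1]}
    - {"linear": [0, 0, 0], "twist": [0, 0, -0.1]}
    - {"linear": [0, 0, 0], "twist": [0, 0, -0.1]}
    - {"linear": [0, 0, 0], "twist": [0, 0, -0.1]}
    - {"linear": [0, 0, 0], "twist": [0, 0, -0.06]}

```text
time: 15.9
position: [0.5135, -0.0067, 0.1584]
tool_rot: [-2.259, -2.18, 0.003]
ft_force: [-0.3, 0.5, -4.1]
opening: 0.645
finger_force: 25.0
```

>>> play_rows:
  steps:
    - {"linear": [0, 0, 0], "twist": [0, 0, 0]}
    - {"linear": [0, 0, 0], "twist": [0, 0, 0]}
    - {"linear": [0, 0, 0], "twist": [0, 0, 0]}

```text
time: 16.27
position: [0.5138, -0.0073, 0.1585]
tool_rot: [-2.266, -2.174, 0.003]
ft_force: [0.3, 0.5, -4.0]
opening: 0.643
finger_force: 25.0
```

Run:
```python
from h import *
to([.5468,-.0015,.10],1.54)
print(robot.get_state()["tool_rot"])
for n,(x,y) in(("side",(190,90)),("top",(200,130))):
    im,d=robot.get_image(n)
    cv2.imwrite(f"pics/{n}5.png",im)
    s=cv2.resize(im[y:y+120,x:x+80],None,fx=5,fy=5,interpolation=cv2.INTER_CUBIC)
    L=s if n=="side" else np.hstack([L,s])
cv2.imwrite("pics/held.png",L)
```

```text
t 16.275 pos [ 0.5138 -0.0073  0.1585] a 1.5292 open 0.643 F [ 0.31  0.48 -4.  ] ff 24.95
lin [0.009 0.041 0.073] lin after turn [0.0085 0.041  0.0731] twist [-0.0015  0.     -0.0069]
[-2.26599095 -2.17354974  0.0026895 ]
```

View pics/held.png

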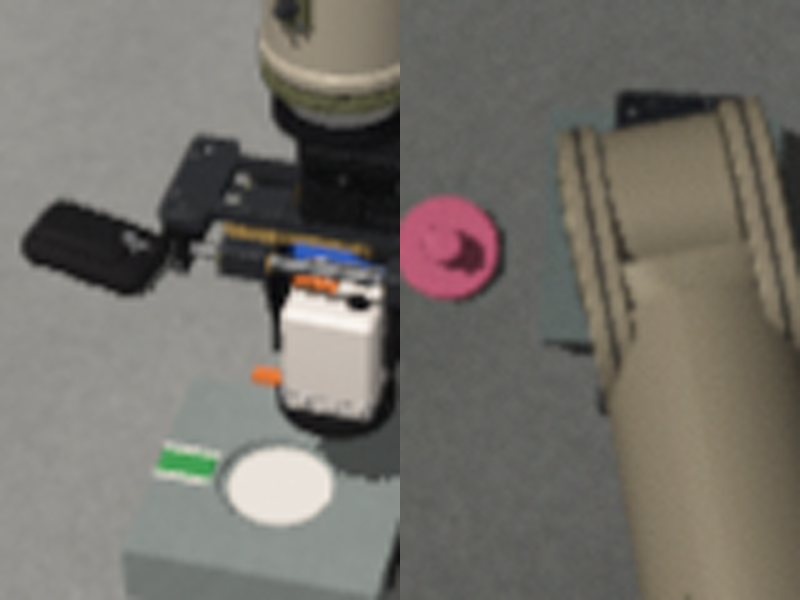

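The camera is held level above the box with its tab, at side crop (266,376), pointing to the green mark at (187,462). I'm moving over the port, to about 15 mm above it.

>>> play_rows:
  steps:
    - {"linear": [0.003, 0.02, 0], "twist": [-0.0015, 0, -0.007]}
    - {"linear": [0.0037, 0.021, 0], "twist": [0, 0, 0]}
    - {"linear": [0, 0, 0.03], "twist": [0, 0, 0]}
    - {"linear": [0, 0, 0.03], "twist": [0, 0, 0]}
    - {"linear": [0, 0, 0.01], "twist": [0, 0, 0]}
    - {"linear": [0, 0, 0], "twist": [0, 0, 0]}
    - {"linear": [0, 0, 0], "twist": [0, 0, 0]}
    - {"linear": [0, 0, 0], "twist": [0, 0, 0]}

```text
time: 17.38
position: [0.5474, -0.0033, 0.1033]
tool_rot: [2.253, 2.187, 0.001]
ft_force: [-0.1, -1.4, -3.8]
opening: 0.644
finger_force: 25.0
```

Run:
```python
from h import *
to([.5468,-.003,.0786],1.54)
s=robot.get_state();p=s["position"];z0=p[2]-.0386
im,d=robot.get_image("side");C=cloud("side",d);hsv=cv2.cvtColor(im,cv2.COLOR_BGR2HSV)
o=(hsv[...,0]<14)&(hsv[...,1]>150)&(hsv[...,2]>80)&(abs(C[...,1])<.06)&(C[...,0]>.57)&(C[...,2]<.1)
v,u=np.nonzero(o);print("tab",len(u),C[o].mean(0).round(4),C[o][:,0].max().round(4),"at z",atz("side",np.c_[u,v],z0+.011).mean(0).round(4),"z0",z0)
# white body front face etc
w=(im.min(2)>110)&(abs(C[...,0]-.547)<.05)&(abs(C[...,1])<.06)&(C[...,2]>z0+.02)&(C[...,2]<z0+.084)
P=C[w];print(len(P),np.percentile(P,[2,50,98],axis=0).round(4).tolist())
exp=np.array([.5468,-.0015]);
cv2.imwrite("pics/above.png",cv2.resize(im[110:210,195:285],None,fx=6,fy=6,interpolation=cv2.INTER_CUBIC))
```

```text
t 17.375 pos [ 0.5474 -0.0033  0.1033] a 1.541 open 0.644 F [-0.12 -1.43 -3.81] ff 24.95
lin [ 0.0003 -0.0008  0.0308] lin after turn [ 0.0003 -0.0007  0.0308] twist [0.0009 0.0001 0.0007]
tab 11 [ 5.904e-01 -5.000e-04  7.450e-02] 0.5957 at z [0.5901 0.0006 0.0757] z0 0.06467074279084031
316 [[0.5197, 0.0055, 0.0871], [0.5452, 0.0274, 0.1215], [0.5735, 0.0313, 0.1485]]
```

View pics/above.png

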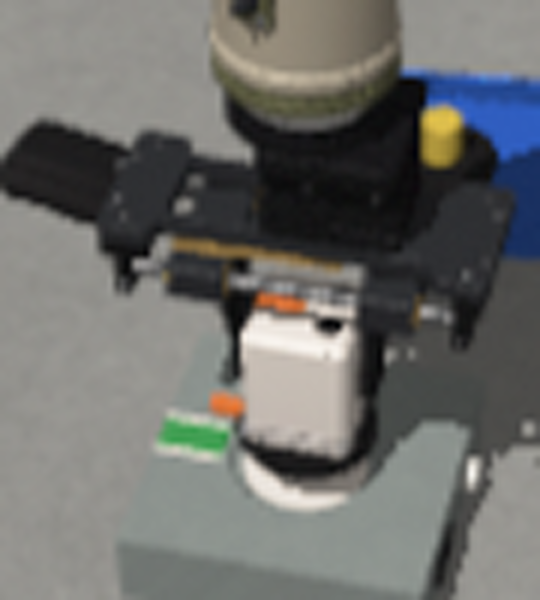

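The camera hangs centred over the port at crop (300,450), with the tab at (228,404) in line with the green field at (195,435). I'm lowering it slowly.

>>> play_rows:
  steps:
    - {"linear": [0, -0.0007, 0.01], "twist": [0.0009, 0, 0]}
    - {"linear": [0, 0, 0.008], "twist": [0, 0, 0]}
    - {"linear": [0, 0, 0.004], "twist": [0, 0, 0]}
    - {"linear": [0, 0, 0.003], "twist": [0, 0, 0]}
    - {"linear": [0, 0, 0], "twist": [0, 0, 0]}
    - {"linear": [0, 0, 0], "twist": [0, 0, 0]}

```text
time: 18.18
position: [0.5464, -0.0032, 0.0826]
tool_rot: [-2.254, -2.188, 0.001]
ft_force: [-0.5, -0.9, -4.2]
opening: 0.643
finger_force: 25.0
```

>>> play_rows:
  steps:
    - {"linear": [0, 0, 0.001], "twist": [0, 0, 0]}
    - {"linear": [0, 0, 0.001], "twist": [0, 0, 0]}
    - {"linear": [0, 0, 0.001], "twist": [0, 0, 0]}
    - {"linear": [0, 0, 0], "twist": [0, 0, 0]}

```text
time: 18.68
position: [0.5464, -0.0033, 0.0801]
tool_rot: [-2.254, -2.188, 0.001]
ft_force: [1.2, -0.4, -4.5]
opening: 0.639
finger_force: 25.0
```

>>> play_rows:
  steps:
    - {"linear": [0, 0, 0.001], "twist": [0, 0, 0]}
    - {"linear": [0, 0, 0.0007], "twist": [0, 0, 0]}
    - {"linear": [0, 0, 0], "twist": [0, 0, 0]}
    - {"linear": [0, 0, 0], "twist": [0, 0, 0]}

```text
time: 19.18
position: [0.5465, -0.0033, 0.0787]
tool_rot: [-2.254, -2.188, 0.001]
ft_force: [2.2, -1.1, -4.0]
opening: 0.641
finger_force: 25.0
```

>>> play_rows:
  steps:
    - {"linear": [0, 0, 0.0007], "twist": [0, 0, 0]}
    - {"linear": [0, 0, 0.0005], "twist": [0, 0, 0]}
    - {"linear": [0, 0, 0], "twist": [0, 0, 0]}
    - {"linear": [0, 0, 0], "twist": [0, 0, 0]}

```text
time: 19.68
position: [0.5465, -0.0033, 0.0786]
tool_rot: [-2.254, -2.188, 0.002]
ft_force: [-2.8, -0.3, 8.2]
opening: 0.641
finger_force: 25.0
```

Contact with the floor came at the expected height, so I'm releasing and rising.

>>> play_rows:
  steps:
    - {"linear": [0, 0, 0], "twist": [0, 0, 0]}
    - {"linear": [0, 0, 0], "twist": [0, 0, 0]}
    - {"linear": [0, 0, 0], "twist": [0, 0, 0]}
    - {"linear": [0, 0, 0], "twist": [0, 0, 0]}
    - {"linear": [0, 0, 0], "twist": [0, 0, 0]}
  hand: 1

```text
time: 20.3
position: [0.5463, -0.0032, 0.0777]
tool_rot: [-2.253, -2.188, 0.002]
ft_force: [0.5, -0.5, 0.2]
opening: 0.99
finger_force: 0.0
```

>>> play_rows:
  steps:
    - {"linear": [0, 0, -0.02], "twist": [0, 0, 0]}
    - {"linear": [0, 0, -0.05], "twist": [0, 0, 0]}
    - {"linear": [0, 0, -0.07], "twist": [0, 0, 0]}
    - {"linear": [0, 0, -0.06], "twist": [0, 0, 0]}
    - {"linear": [-0.06, 0, 0], "twist": [0, 0, 0]}
    - {"linear": [-0.06, 0, 0], "twist": [0, 0, 0]}
    - {"linear": [-0.06, 0, 0], "twist": [0, 0, 0]}
    - {"linear": [-0.06, 0, 0], "twist": [0, 0, 0]}

```text
time: 21.3
position: [0.5407, -0.1965, 0.2392]
tool_rot: [2.253, 2.188, -0.001]
ft_force: [0.3, -0.4, 0.8]
opening: 1.002
finger_force: 0.0
```

>>> play_rows:
  steps:
    - {"linear": [-0.06, 0, 0], "twist": [0, 0, 0]}
    - {"linear": [-0.05, 0, 0], "twist": [0, 0, 0]}
    - {"linear": [0, 0, 0], "twist": [0, 0, 0]}
    - {"linear": [0, 0, 0], "twist": [0, 0, 0]}
    - {"linear": [0, 0, 0], "twist": [0, 0, 0]}

```text
time: 21.92
position: [0.5387, -0.2816, 0.2384]
tool_rot: [-2.251, -2.19, 0.001]
ft_force: [0.5, 0.7, 0.6]
opening: 1.0
finger_force: 0.0
```

Run:
```python
from h import *
a,d=robot.get_image("side");b,d2=robot.get_image("top")
C=cloud("top",d2);m=(np.hypot(C[...,0]-.547,C[...,1]+.002)<.06)&(C[...,2]>.11);print("camtop",C[m].mean(0).round(4),np.percentile(C[m][:,2],[5,50,95]))
h=cv2.cvtColor(b,cv2.COLOR_BGR2HSV);o=m&(h[...,0]<14)&(h[...,1]>150);print("stripe z",C[o].mean(0).round(4))
A=cv2.resize(a[145:225,195:285],(400,356),interpolation=cv2.INTER_CUBIC)
B=cv2.resize(b[140:211,212:292],(400,356),interpolation=cv2.INTER_CUBIC)
D=cv2.resize(b[80:300,60:400],(400,259));D=np.hstack([D,D*0+40])
cv2.imwrite("pics/final.png",np.vstack([np.hstack([A,B]),D])[:600])
```

```text
camtop [ 0.544  -0.0007  0.1273] [0.12157954 0.12762085 0.13251684]
stripe z [ 0.5599 -0.0017  0.1283]
```

View pics/final.png

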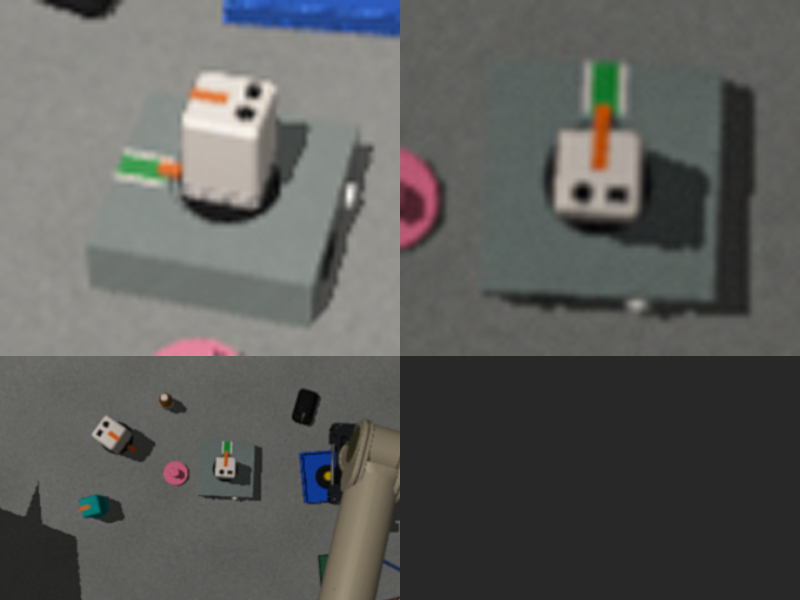

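The camera is seated with its top at 0.128 m, as expected, and the tab, at top crop (601,110), is over the green field. I'll check the tab's margin to the white lines numerically.

Run:
```python
from h import *
for n in("top","side"):
    A=[];B=[];W=[]
    for _ in range(3):
        im,d=robot.get_image(n);h=cv2.cvtColor(im,cv2.COLOR_BGR2HSV);C=cloud(n,d)
        near=(abs(C[...,1])<.03)&(C[...,0]<.65)
        o=near&(h[...,0]<16)&(h[...,1]>140)&(C[...,0]>.583)&(C[...,2]<.075)
        g=near&(h[...,0]>50)&(h[...,0]<75)&(h[...,1]>120)&(C[...,0]>.585)
        v,u=np.nonzero(o);A+=[atz(n,np.c_[u,v],.052)]
        v,u=np.nonzero(g);B+=[atz(n,np.c_[u,v],.045)]
    A=np.vstack(A);B=np.vstack(B);print(n,"tab",len(A),A.mean(0).round(4),A[:,1].min().round(4),A[:,1].max().round(4),"green",len(B),B.mean(0).round(4),B[:,1].min().round(4),B[:,1].max().round(4))
```

```text
top tab 30 [ 0.5889 -0.0026  0.052 ] -0.006 0.0009 green 87 [ 0.6126 -0.0042  0.045 ] -0.0093 0.0013
side tab 32 [0.5883 0.0013 0.052 ] -0.0033 0.0066 green 70 [ 0.6119 -0.0029  0.045 ] -0.0096 0.0033
```

```bash
python3 -c "
from station import robot
print(robot.job_done())"
```

```text
the job is handed in; nothing more can be done
None
```

I handed the job in: the dust cap lies knob up in the tray, and the camera sits upright and fully home in the port, its tab over the green field about 1–2 mm off the centre line (up to 3.5 mm by the side view, which reads high; limit 5 mm).

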